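# Prop the sprung guard and set the trim knob

## Robot

A 6-joint arm with a two-finger parallel gripper is mounted at the origin on the work surface. World frame = base frame: x ahead of the robot, y to its left, z up, the work surface at z = 0. Lengths are in m, angles in rad, forces in N, time in s.
With the tool pointing down it reaches from about 0.3 to 0.775 m from the base axis. Payload 14.6 kg.
Tool frame: the origin (TCP) lies at the centre of the arm's flange, where the gripper is bolted on; the fingertips stand 173 mm ahead of it and the grasp point (between the pads) lies 155 mm ahead of it; z points along the fingers, y is the line along which they close (so a half turn about z gives the same grasp; the last joint's range is limited). The gripper opens to 85 mm and grips with 20 to 120 N. Pads are 22 mm wide; open, the fingers measure 114 mm over their backs; the gripper's body (76 mm by 85 mm) begins 54 mm behind the grasp point. The pads swing forward as they close: fully open they stand 13 mm farther back than shut.
Start: joints at [-1.288, 0.3, 1.521, -0, 1.321, -0.067], TCP at [0.188, -0.517, 0.405] pointing down, gripper open.
Joint ranges: [-3.03, 3.03], [-0.79, 2.21], [0.23, 2.52], [-1.04, 4.18], [0, 3.07], [-2.55, 2.55]. Speed limits (rad/s): [2.22, 2.22, 2.57, 3.14, 3.14, 3.14].

## Interface

Orientations are given as a 3x3 rotation matrix whose columns are the frame's x, y, z axes.
In Python, from bench import observe, read_camera, sign_off gives the robot as it stands. The module is installed in compiled form; this text tells all that it offers.
- The arm moves only by the tool play_rows, never from a script. Its arguments are lists of equal length, an entry for each row: "hand": the opening, from 0 (shut) to 1 (fully open); "dp": the shift along the tool's x, y, z in m, a list of three; "rot": the turn, a rotation vector about the tool's x, y, z in units of 5 degrees (1.0 is 5 degrees), a list of three. A call has 1 to 12 rows; each row is the pose to reach, as a shift and turn from the pose commanded when the call began, along the tool's axes at that moment; what a row does not reach only later rows make up. A row lasts 1/12 s, in which the tool goes at most 41.7 mm and 7.16 degrees, less where a joint would pass 70% of its speed; a pose out of reach is approached as far as the arm can. A call with a gripper value outside its range is refused whole. The fingers move at their own pace and stop on an object; "grip_force" is the grip in N (left out, the last holds). Time passes only in rows, so rows that repeat a pose let the fingers close. It gives the time, the measured TCP pose, the force, the opening and the grip force at its end, in the units of the state.
- observe(): the state, without advancing time (a new reading comes with each control period).
- read_camera(name): name is "scene" or "top" or "wrist"; returns a dict with "color" (400x640x3 uint8, red, green, blue), "fx", "fy", "cx", "cy" (pixels), "k1" (the pictures are not rectified: a ray, as slopes to the right and down, at radius r is drawn at 1 + k1 r^2 times it, then the intrinsics apply), "rvec" (rotation vector, rad) and "tvec" (3), from world to camera coordinates, as OpenCV has them. Camera axes: x right, y down, z forward; pixel columns grow to the right and rows downward; lengths in m; the calibration is good to about 2 mm. A picture is of the moment at which its call begins. There is no depth.
- sign_off(): hands the job in; it is judged then, once.
The state is a dict: "t": time; "qpos": joint angles; "qd": joint speeds; "tau": joint torques, N m; "tool_pos": TCP position; "ee_rot": TCP orientation; "wrist_force": force on the tool from outside, world axes, zero at the start; "ft_torque": the same for the moment, N m; "grip_width": finger opening in m; "grasp_force": force on a finger pad.
Only numpy, scipy, OpenCV 4.12 (cv2) and the standard library are available. Lean on these libraries where they do the work, as an engineer would, in place of code of your own. Each camera call takes 0.05 s, during which the arm holds its last target. There are 200 camera calls.

## Task

Lift the small hinged guard on the trim unit, take the steel prop from its parking block and set it fully home in the hole beside the guard so that it holds the sprung guard up by its side flange, and let go of the prop. Then turn the knob beneath the guard clockwise all the way to its stop and let go, leaving the guard propped up. Press and push gently with the prop (never above 25 N), and leave the other things on and around the unit alone.

Things in the scene. Friction and masses are not known exactly. Their poses are not given: they have to be found in the camera images.
- unit: The trim unit, fixed: a grey-and-white instrument box 220 (x) x 260 (y) x 70 mm high with a flat top panel. Origin: centre of its underside; x points away from its display front, z up. In its frame (mm): guard hinge axis along y at x=30, y from -8 to 68, z=74; knob axis at x=-6, y=30; middle of the prop-hole slot at x=7, y=-34. The only loose thing on it is a small vial at x=85, y=108, 42 mm tall.
- hole (a point): The mid-slot place of the prop hole, at the height of its mouth (72 mm above the bench, 2 mm above the panel), 23 mm in front of the hinge axis. The hole itself is in a dark steel insert clamped anywhere along a slot in unit y: its true centre lies up to 9 mm either way along y from this point, and must be felt or seen. Hole 16 mm wide, 28 mm deep, sharp-edged; flat steel 34 x 66 mm around it.
- cover (a joint): Hinge of the guard (an open-fronted grey plastic hood, 60 mm forward of its hinge, 76 mm wide, top 45 mm above the panel): 0 closed, grows as its front edge rises, limit 1.8 rad. It stays where it is left up to about 0.65 rad; left higher, its spring swings it back to about 0.75 rad. Pushing it up by its flange takes 3 to 8 N. The seated prop holds it at 1.25 to 1.45 rad.
- cover_hinge (a point): Middle of the guard's hinge axis, 4 mm above the panel. Its x and z axes turn with the guard: closed they are the unit's.
- fin (a point): Centre of the grip fin on the guard: an upright tab 10 mm thick (x), 20 mm wide (y), 24 mm tall on the guard top at its front edge; this point is 12 mm above the top plate and 12 mm below the fin tip, 55 mm in front of and 53 mm above the hinge axis when closed. Pinch it across its 20 mm width (along y) and follow the arc about the hinge; it can pivot between the fingers.
- flange (a point): Middle of the front edge, underside, of the guard's flat side flange: a 4 mm plate sticking out to the unit's right (-y), 48 mm wide (unit y from -55 to -7), reaching from 25 to 60 mm from the hinge axis, its underside in a plane through the hinge axis. The prop bears on this underside. A prop pushed level against the half-raised flange jams on its edge: let the prop rise with the edge (a 60 mm arc about the hinge), then lower it once it is over the hole.
- knob (a joint): Knob angle: grows clockwise seen from above, hard stop at 1.3 rad (the goal); starts between 0 and 0.25. Turning takes about 0.05 N m.
- knob_grip (a point): On the knob axis, 26 mm above the panel, 10 mm below the knob top. The knob is a black bar 34 mm long (this point x axis), 14 mm thick (its y), 24 mm tall on a disc 34 mm wide, 8 mm thick; grip it across the 14 mm. The point turns with it: at joint 0 its x axis is 0.65 rad anticlockwise of the unit x, at the stop 0.65 rad clockwise.
- prop: The prop: a loose plain steel block 30 (x) x 20 (y) x 50 (z) mm on a round pin 14 mm in diameter, 26 mm long, with a 1.5 mm bevelled end, 140 to 260 g. Origin: the end of the pin; z up, shoulder at z=26 mm, top at z=76 mm. It starts with its pin in the parking block. Grip it across its 20 mm; set it in the unit with its 30 mm side along the unit x.
- prop_tip (a point): The end of the prop's pin (its origin).
- holder: Parking block of the prop, fixed: aluminium, 60 x 55 x 36 mm high, with one hole 18 mm wide and 30 mm deep in its middle; the shoulder of the parked prop rests on its top. Origin: centre of its underside.
- amber: Amber bottle, 86 mm wide, 190 mm tall, a bystander to leave alone. Origin: centre of its underside.
- beaker: White cup, 70 mm wide, 90 mm tall, a bystander to leave alone. Origin: centre of its underside.
- wrench: Wrench 150 mm long lying flat (7 mm high), a bystander to leave alone. Origin: centre of its underside.
- gauge: Plain steel block 30 x 20 x 50 mm standing on the bench, without a pin, a bystander to leave alone. Origin: centre of its underside.
- tips: White box 85 x 120 x 55 mm, a bystander to leave alone. Origin: centre of its underside.
- vial_a: Small clear vial 28 mm wide, 42 mm tall, standing on the unit, a bystander to leave alone. Origin: centre of its underside.
- vial_b: Small amber jar 40 mm wide, 55 mm tall, a bystander to leave alone. Origin: centre of its underside.
- rack: Grey tray of vials 90 x 150 x 50 mm, a bystander to leave alone. Origin: centre of its underside.
Not all that is in view belongs to the job. Leave any green or turquoise look-alike of the prop alone.

How it is judged:
On the way, in this order (a step that is already met when the one before it is completed fails the run):
1. the prop is home in the hole, let go, and holds the guard up (z of prop_tip in the frame of hole below -0.02 m and horizontal distance between prop_tip and hole below 0.014 m and value of joint cover above 1.1 rad and contact force between the fingers and prop below 0.1 N and contact force between prop and cover above 0.2 N), for 0.3 s.
2. the knob is turned clockwise to its stop (value of joint knob above 1.2 rad), for 0.1 s.
At the end, for the whole second after the job is handed in: The prop's pin is at least 20 mm of its 26 mm deep in the hole (tip within 14 mm of the mid-slot point called hole), the prop is at rest and the guard leans on it at more than 1.1 rad, and the knob is past 1.2 rad, within 0.1 rad of its stop (z of prop_tip in the frame of hole below -0.02 m and horizontal distance between prop_tip and hole below 0.014 m and value of joint cover above 1.1 rad and value of joint knob above 1.2 rad and contact force between prop and cover above 0.2 N and linear speed of prop below 0.02 m/s); the robot touches nothing.
It fails at once if the prop is pressed on the unit or its guard with more than 25 N (contact force between prop and unit above 25 N).
It fails at once if a bystander is moved more than 30 mm (distance of any of vial_a, amber, beaker, wrench, gauge, tips, vial_b, rack from where it was at the start of the episode above 0.03 m).
It also fails if it takes over 72 s, if anything falls off the work surface, if the arm or the gripper's body presses on something with over 40 N, if the wrist force passes 120 N, or if a joint passes its speed limit or range.

## Working session

There is one attempt and no reset: what is moved stays moved. The work goes in short steps, Python scripts to look and compute and a tool call to move; the robot and the scene stay as the last step left them, time stands still between calls to the robot, and variables do not carry over. Pictures are saved under pics/ and viewed, at most 10 in all, crops included, and the job is handed in when it is done.

Besides the shell and the picture viewer there is one more tool, called as name(argument=value, ...) on one line, values as JSON. play_rows: Moves the arm, as the interface text tells. Its arguments: {"type":"object","properties":{"hand":{"type":"array"},"dp":{"type":"array"},"rot":{"type":"array"},"grip_force":{"type":"number"}},"required":["hand","dp","rot"]}

```bash
mkdir -p pics
cat > h.py <<'E'
import numpy as np, cv2
from bench import observe, read_camera, sign_off
def cam(n):
    c=read_camera(n); c['R']=cv2.Rodrigues(np.array(c['rvec'],float))[0]; c['t']=np.array(c['tvec'],float).ravel()
    c['K']=np.array([[c['fx'],0,c['cx']],[0,c['fy'],c['cy']],[0,0,1.]]); c['D']=np.array([c['k1'],0,0,0,0.])
    return c
def save(c,f,box=None,s=1):
    im=c['color'][:,:,::-1]
    if box: im=im[box[1]:box[3],box[0]:box[2]]
    cv2.imwrite('pics/'+f,cv2.resize(im,None,fx=s,fy=s,interpolation=cv2.INTER_CUBIC))
def ray(c,uv):
    # model: drawn = (1+k1 r^2)*slope ; same as OpenCV k1
    p=cv2.undistortPoints(np.array([[uv]],float),c['K'],c['D']).ravel()
    d=c['R'].T@np.array([p[0],p[1],1]); return -c['R'].T@c['t'], d
def onz(c,uv,z):
    o,d=ray(c,uv); return o+d*(z-o[2])/d[2]
def proj(c,P):
    return cv2.projectPoints(np.array(P,float).reshape(-1,3),c['R'],c['t'],c['K'],c['D'])[0].reshape(-1,2)
E
python3 - <<'E'
from h import *
for n in ('top','scene'):
    c=cam(n); save(c,n+'0.png'); print(n,c['fx'],c['k1'],-c['R'].T@c['t'],c['R'][2])
print(observe())
E
```

```text
top 511.2505807412749 -0.1368971242138536 [0.39625752 0.03508842 1.66215146] [ 0.11389156  0.01809835 -0.99332833]
scene 392.92452586747726 0.019872082123607516 [1.24459436 0.04671444 1.03802666] [-0.60115894 -0.01119789 -0.79905102]
{'t': 0.1, 'qpos': array([-1.28759353e+00,  3.00461371e-01,  1.52150866e+00,  2.51201043e-06,
        1.32069099e+00, -6.66121439e-02]), 'qd': array([-2.37059005e-03, -6.24131858e-04, -1.64060940e-04, -5.31478911e-04,
       -8.98169815e-05, -9.78269141e-04]), 'tau': array([ 8.99685438e-04, -5.44373167e+01, -3.62368727e+01, -7.45732632e-05,
        3.04507426e-03,  2.80630269e-05]), 'tool_pos': array([ 0.18848435, -0.51667606,  0.40415718]), 'ee_rot': array([[ 9.39436378e-01,  3.42723216e-01, -2.96199244e-04],
       [ 3.42723337e-01, -9.39435821e-01,  1.02648881e-03],
       [ 7.35413677e-05, -1.06583533e-03, -9.99999429e-01]]), 'wrist_force': array([-0.42619753, -0.02646161, -0.10332037]), 'ft_torque': array([-0.00892284,  0.01491609, -0.06714025]), 'grasp_force': 0.0, 'grip_width': 0.08536134903064574}
```

View pics/top0.png

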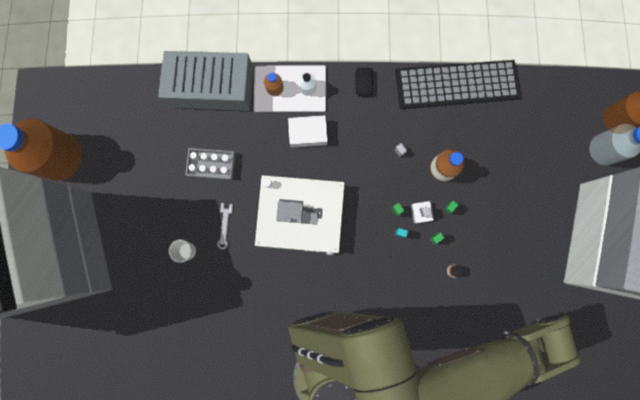

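View pics/scene0.png

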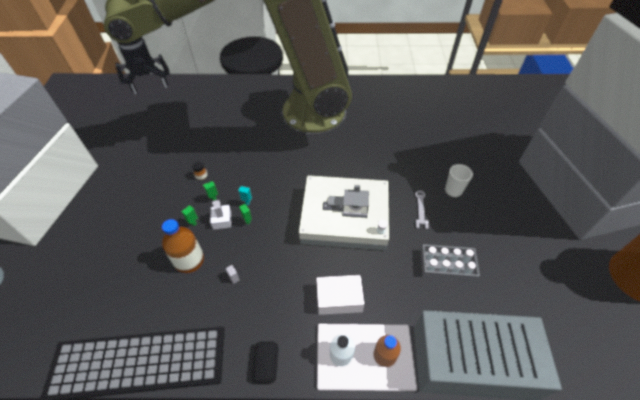

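The top view shows the unit at about (300,214). Its vial at (273,185) puts unit x up the image and y to the left. The parked prop stands on the light block at (423,212). Candidates for the prop:
- (423,212): grey steel on the aluminium block, which fits the description.
- (398,209), (452,207), (437,238): green look-alikes.
- (402,233): turquoise look-alike.
- (401,150): the pinless gauge.

I'll confirm with an enlarged crop and measure at the same time.

Run:
```python
from h import *
c=cam('top'); s=cam('scene')
def crop(c,b,k): 
    im=c['color'][b[1]:b[3],b[0]:b[2],::-1]; return cv2.resize(im,None,fx=k,fy=k,interpolation=cv2.INTER_CUBIC)
a=crop(c,(250,170,350,260),4); b=crop(c,(385,190,465,260),4)
d=crop(s,(295,165,395,250),4); e=crop(s,(175,160,265,240),4)
def pad(i): 
    o=np.zeros((360,400,3),np.uint8); h,w=min(360,i.shape[0]),min(400,i.shape[1]); o[:h,:w]=i[:h,:w]; return o
I=np.vstack([np.hstack([pad(a),pad(b)]),np.hstack([pad(d),pad(e)])]); cv2.imwrite('pics/c1.png',cv2.resize(I,(660,594)))
def fit(c,box,thr,z):
    g=c['color'].min(2).copy(); m=np.zeros_like(g); m[box[1]:box[3],box[0]:box[2]]=(g[box[1]:box[3],box[0]:box[2]]>thr)*255
    k=max(cv2.findContours(m,0,2)[0],key=cv2.contourArea)
    P=np.array([onz(c,p,z)[:2] for p in k[:,0].astype(float)],np.float32)
    r=cv2.minAreaRect(P); print(r, cv2.boundingRect(k)); return r
print('unit top');fit(c,(250,170,350,260),130,.07)
print('unit scene');fit(s,(295,165,395,240),150,.07)
print('holder');fit(c,(408,198,436,226),130,.036)
print('holder s');fit(s,(205,205,235,232),130,.036)
hsv=cv2.cvtColor(c['color'],cv2.COLOR_RGB2HSV); m=((hsv[...,1]>120)&(hsv[...,0]>45)&(hsv[...,0]<100)).astype(np.uint8)
for k in cv2.findContours(m,0,2)[0]:
    if cv2.contourArea(k)>20:
        P=np.array([onz(c,p,.05)[:2] for p in k[:,0].astype(float)],np.float32); print('green',cv2.minAreaRect(P))
```

```text
unit top
((0.517309308052063, 0.11185817420482635), (0.2642904818058014, 0.23068544268608093), 85.27826690673828) (255, 175, 89, 80)
unit scene
((0.523892879486084, 0.10918433219194412), (0.2635951042175293, 0.22654211521148682), 85.39723205566406) (299, 176, 90, 64)
holder
((0.5290989279747009, -0.2781934142112732), (0.064702108502388, 0.06275034695863724), 7.171311378479004) (411, 201, 22, 22)
holder s
((0.5396820902824402, -0.2801123261451721), (0.08847600966691971, 0.06146321818232536), 8.494392395019531) (210, 205, 21, 23)
green ((0.44466590881347656, -0.32317817211151123), (0.026732616126537323, 0.03653335943818092), 44.00350570678711)
green ((0.4627990424633026, -0.2094334065914154), (0.038353342562913895, 0.024540729820728302), 75.99836730957031)
green ((0.5372444987297058, -0.19980880618095398), (0.03154577687382698, 0.028402134776115417), 33.534976959228516)
green ((0.5446598529815674, -0.37032365798950195), (0.024715524166822433, 0.039302289485931396), 44.05034637451172)
```

View pics/c1.png

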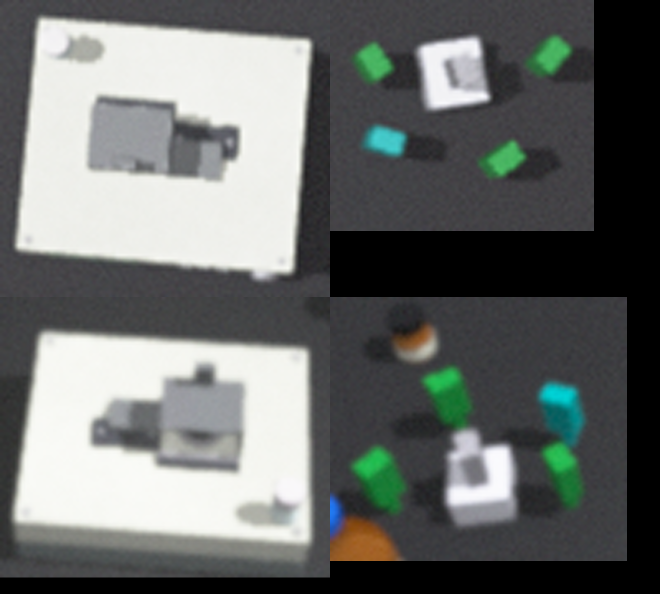

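The crops confirm it: the grey steel prop stands in the white block at top (423,212), ringed by four green or turquoise decoys. The unit has a yaw of about -4.7° and its guard is closed. Next I'll get the wrist camera geometry and a move helper.

```bash
cat >> h.py <<'E'
from scipy.spatial.transform import Rotation as Ro
def Rdown(yaw_deg,tilt=0):
    # tool x at world yaw, pointing down; tilt (rad) about unit y handled by caller
    a=np.radians(yaw_deg); x=np.array([np.cos(a),np.sin(a),0]); z=np.array([0,0,-1.]); return np.c_[x,np.cross(z,x),z]
def go(p,R,o=None):
    o=o or observe(); R0=o['ee_rot']; d=R0.T@(np.array(p)-o['tool_pos']); r=Ro.from_matrix(R0.T@R).as_rotvec()/np.radians(5)
    print('dp',d.round(4),'rot',r.round(2),'rows>=',max(np.linalg.norm(d)/.0417,np.linalg.norm(r)*5/7.16).round(1)); return d,r
UC=np.array([.520,.110]); UY=-4.7
def U(x,y,z):  # unit mm -> world m
    a=np.radians(UY); c,s=np.cos(a),np.sin(a); return np.array([UC[0]+(c*x-s*y)/1e3,UC[1]+(s*x+c*y)/1e3,z/1e3])
E
python3 - <<'E'
from h import *
c=cam('wrist'); o=observe(); C=-c['R'].T@c['t']
print('cam in tool',o['ee_rot'].T@(C-o['tool_pos']),'axis',o['ee_rot'].T@c['R'][2],'xaxis',o['ee_rot'].T@c['R'][0],c['fx'],c['k1'])
go([.53,-.279,.40],Rdown(100));
E
```

```text
cam in tool [ 0.07623376 -0.00050423  0.03104596] axis [-3.01377391e-01  8.13124554e-04  9.53504592e-01] xaxis [ 3.36005207e-04  9.99999665e-01 -7.46572083e-04] 351.81480622235415 0.004494379782239857
dp [ 0.4023 -0.1063  0.0045] rot [ -0.    -0.   -15.99] rows>= 11.2
```

play_rows(hand=[1,1,1,1,1,1,1,1,1,1,1,1], dp=[[0.036,-0.01,0],[0.073,-0.019,0],[0.11,-0.029,0],[0.146,-0.039,0],[0.183,-0.048,0],[0.22,-0.058,0],[0.256,-0.068,0],[0.293,-0.077,0],[0.33,-0.087,0],[0.366,-0.097,0],[0.402,-0.106,0],[0.402,-0.106,0.004]], rot=[[0,0,-1.4],[0,0,-2.8],[0,0,-4.2],[0,0,-5.6],[0,0,-7],[0,0,-8.4],[0,0,-9.8],[0,0,-11.2],[0,0,-12.6],[0,0,-14],[0,0,-15.4],[0,0,-16]], grip_force=40)

```text
t: 1.25
tool_pos: [0.5336, -0.2756, 0.4008]
ee_rot: [[-0.186, 0.983, 0.001], [0.983, 0.186, 0.0], [0.0, 0.001, -1.0]]
wrist_force: [-0.3, -0.3, 0.6]
grip_width: 0.0851
grasp_force: 0.0
```

Run:
```python
from h import *
import pickle
c=cam('wrist'); save(c,'w1.png'); pickle.dump(c,open('w1.pkl','wb')); o=observe(); print(o['t'],o['tool_pos'],o['ee_rot'][:,0])
u=proj(c,[[.53,-.279,.086],[.53,-.279,.036]]); print(u)
go([*U(-25,30,0)[:2],.42],Rdown(175.3))
```

```text
1.3 [ 0.53178873 -0.27721271  0.39939948] [-1.85396154e-01  9.82663433e-01  9.18256981e-04]
[[309.33846018 183.31212151]
 [309.90859337 169.3802153 ]]
dp [ 0.4183  0.044  -0.0202] rot [ 0.000e+00 -1.000e-02 -1.492e+01] rows>= 10.4
```

View pics/w1.png

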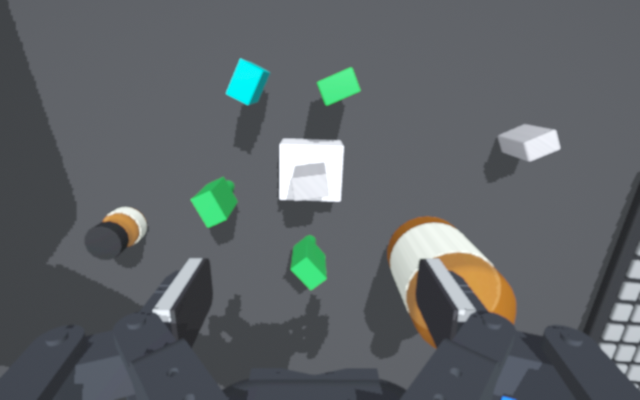

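The prop in the white block is at about (310,185), as predicted. The decoys are at (247,82), (338,86), (215,202) and (309,263), and the bottle is lower right. Next is the guard.

play_rows(hand=[0.7,0.7,0.7,0.7,0.7,0.7,0.7,0.7,0.7,0.7,0.7,0.7], dp=[[0.038,0.004,-0.002],[0.076,0.008,-0.004],[0.114,0.012,-0.006],[0.152,0.016,-0.008],[0.19,0.02,-0.01],[0.228,0.024,-0.012],[0.266,0.028,-0.014],[0.304,0.032,-0.016],[0.342,0.036,-0.018],[0.38,0.04,-0.02],[0.418,0.044,-0.02],[0.418,0.044,-0.02]], rot=[[0,0,-1.35],[0,0,-2.7],[0,0,-4.05],[0,0,-5.4],[0,0,-6.75],[0,0,-8.1],[0,0,-9.45],[0,0,-10.8],[0,0,-12.15],[0,0,-13.5],[0,0,-14.9],[0,0,-14.9]])

```text
t: 2.3
tool_pos: [0.4993, 0.1441, 0.4209]
ee_rot: [[-0.996, 0.086, 0.0], [0.086, 0.996, 0.001], [-0.0, 0.001, -1.0]]
wrist_force: [0.3, -1.1, 0.2]
grip_width: 0.0597
grasp_force: 0.0
```

Run:
```python
from h import *
import pickle
c=cam('wrist'); pickle.dump(c,open('w2.pkl','wb')); o=observe(); print(o['t'],o['tool_pos'],o['ee_rot'][:,0])
n={'fintip':U(-25,30,139),'fincorners':None,'hole':U(7,-34,72),'hinge':U(30,30,74),'hoodFL':U(-30,68,115),'hoodFR':U(-30,-8,115),'hoodBL':U(30,68,115),'hoodBR':U(30,-8,115),'cornerFR':U(-110,-130,70),'cornerFL':U(-110,130,70)}
im=c['color'][:,:,::-1].copy()
for k,p in n.items():
    if p is None: continue
    u=proj(c,[p])[0]; print(k,u.round(1)); cv2.drawMarker(im,tuple(int(v) for v in u.round()),(0,0,255),0,7,1)
cv2.imwrite('pics/w2.png',im)
```

```text
2.35 [0.4996697  0.1419188  0.42067713] [-9.95769964e-01  9.18812044e-02  1.53195984e-04]
fintip [310.4 190.9]
hole [244.2 202.8]
hinge [311.3 225.8]
hoodFL [357.8 176.2]
hoodFR [263.5 176.5]
hoodBL [355.4 244.1]
hoodBR [266.7 244.3]
cornerFR [124.2  73.4]
cornerFL [427.   72.5]
```

View pics/w2.png

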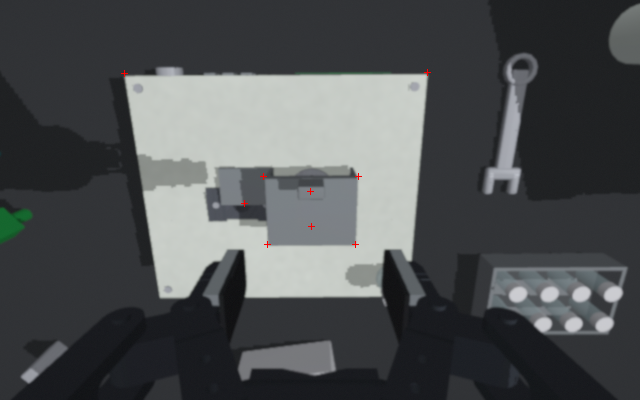

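The model agrees with the picture to within about 2 px: the fin is at (310,190) and the hood and panel corners match. I'm descending on the fin.

play_rows(hand=[0.6,0.6,0.6,0.6,0.6,0.6,0,0,0,0,0,0], dp=[[0.002,0,0.03],[0.002,0,0.06],[0.002,0,0.09],[0.002,0,0.115],[0.002,0,0.125],[0.002,0,0.13],[0.002,0,0.13],[0.002,0,0.13],[0.002,0,0.13],[0.002,0,0.13],[0.002,0,0.13],[0.002,0,0.13]], rot=[[0,0,-0.1],[0,0,-0.1],[0,0,-0.1],[0,0,-0.1],[0,0,-0.1],[0,0,-0.1],[0,0,-0.1],[0,0,-0.1],[0,0,-0.1],[0,0,-0.1],[0,0,-0.1],[0,0,-0.1]], grip_force=25)

```text
t: 3.35
tool_pos: [0.4986, 0.1412, 0.2926]
ee_rot: [[-0.996, 0.086, 0.004], [0.086, 0.996, 0.003], [-0.004, 0.003, -1.0]]
wrist_force: [0.7, 13.7, -0.1]
grip_width: 0.0193
grasp_force: 28.3
```

Run:
```python
from h import *
o=observe(); print(o['t'],o['tool_pos'],o['grip_width'],o['grasp_force'],o['wrist_force'],U(-25,30,290))
P=lambda t:55*np.array([-np.cos(t),np.sin(t)])+54*np.array([np.sin(t),np.cos(t)])
T=lambda t:P(t)+163*np.array([np.sin(.6*t),np.cos(.6*t)])
for t in np.linspace(.095,.95,10): d=T(t)-T(0); print(t.round(3),(-d).round(1),(np.degrees(.6*t)/5).round(2))
```

```text
3.35 [0.4985946  0.14119912 0.2926465 ] 0.019319860369432583 28.26929211616516 [ 0.69975232 13.66336067 -0.10416731] [0.49754222 0.14194758 0.29      ]
0.095 [-14.7  -4.7] 0.65
0.19 [-29.7  -8.4] 1.31
0.285 [-45.1 -10.9] 1.96
0.38 [-60.8 -12.3] 2.61
0.475 [-76.6 -12.6] 3.27
0.57 [-92.5 -11.7] 3.92
0.665 [-108.4   -9.6] 4.57
0.76 [-124.1   -6.4] 5.23
0.855 [-139.7   -2. ] 5.88
0.95 [-154.9    3.6] 6.53
```

play_rows(hand=[0,0,0,0,0,0,0,0,0,0,0,0], dp=[[-0.015,0.001,-0.005],[-0.03,0.001,-0.0085],[-0.045,0.001,-0.011],[-0.061,0.001,-0.0125],[-0.0765,0.001,-0.0125],[-0.0925,0.001,-0.0115],[-0.1085,0.001,-0.0095],[-0.124,0.001,-0.0065],[-0.1395,0.001,-0.002],[-0.155,0.001,0.0035],[-0.155,0.001,0.0035],[-0.155,0.001,0.0035]], rot=[[0,0.65,0],[0,1.3,0],[0,1.95,0],[0,2.6,0],[0,3.25,0],[0,3.9,0],[0,4.55,0],[0,5.2,0],[0,5.9,0],[0,6.5,0],[0,6.5,0],[0,6.5,0]], grip_force=30)

```text
t: 4.35
tool_pos: [0.6533, 0.1287, 0.2886]
ee_rot: [[-0.841, 0.086, -0.535], [0.071, 0.996, 0.048], [0.537, 0.003, -0.844]]
wrist_force: [-2.2, 10.3, 1.6]
grip_width: 0.0189
grasp_force: 30.9
```

Run:
```python
from h import *
o=observe(); print(o['t'],o['tool_pos'],o['grip_width'],o['grasp_force'],o['wrist_force'],o['qpos'].round(2))
s=cam('scene'); t=cam('top')
a=cv2.resize(s['color'][140:260,280:420],(700,600))[:,:,::-1]; cv2.imwrite('pics/s2.png',a)
```

```text
4.35 [0.6532645  0.12865177 0.28863348] 0.018924516520373493 30.8851620554924 [-2.16576989 10.32262121  1.57294073] [ 0.13  0.75  1.14  0.12  1.8  -1.36]
```

View pics/s2.png

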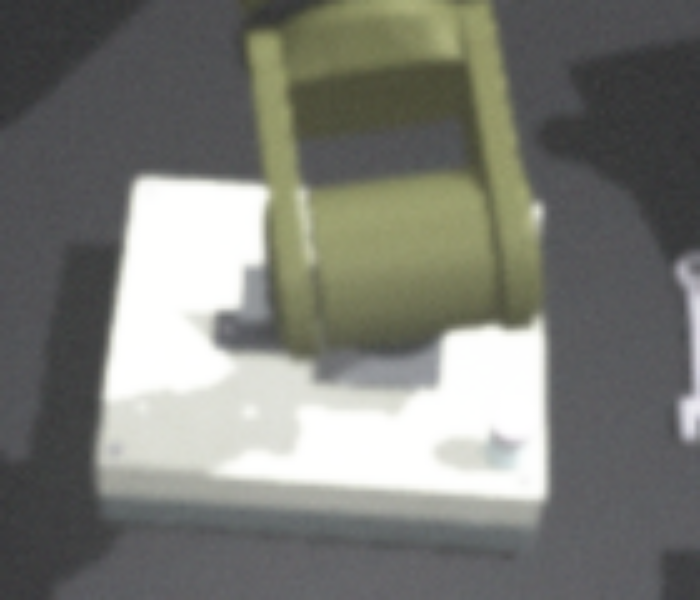

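The arm hides most of the guard, but the grip is still on the fin at 19 mm wide. I'll release and back off.

play_rows(hand=[0.6,0.6,0.6,0.6,0.6,0.6,0.6,0.6,0.6,0.6], dp=[[0,0,0],[0,0,0],[0,0,0],[0,0,-0.02],[0,0,-0.05],[0,0,-0.08],[0,0,-0.11],[0.03,0,-0.13],[0.06,0,-0.13],[0.06,0,-0.13]], rot=[[0,0,0],[0,0,0],[0,0,0],[0,0,0],[0,0,0],[0,0,0],[0,0,0],[0,-1.4,0],[0,-2.8,0],[0,-2.8,0]])

```text
t: 5.28
tool_pos: [0.6693, 0.1263, 0.4337]
ee_rot: [[-0.949, 0.086, -0.304], [0.081, 0.996, 0.027], [0.305, 0.001, -0.952]]
wrist_force: [0.1, 0.3, 0.5]
grip_width: 0.0514
grasp_force: 0.0
```

Run:
```python
from h import *
o=observe(); print(o['t'],o['tool_pos'],o['grip_width'],o['wrist_force'])
go([*U(-30,-34,0)[:2],.38],Rdown(175.3),o)
```

```text
5.2833 [0.66932554 0.12633982 0.43365282] 0.05140801905896539 [0.0608313  0.25829723 0.51997749]
dp [ 0.1524 -0.0633  0.1051] rot [ 0.02 -3.55 -0.04] rows>= 4.7
```

Run:
```python
from h import *
v=U(0,1,0)-U(0,0,0); v/=np.linalg.norm(v)
R=Ro.from_rotvec(v*np.radians(-25)).as_matrix()@Rdown(175.3)
go(U(-120,-34,300),R)
```

```text
dp [ 0.2137 -0.0637  0.2088] rot [ 0.01 -8.55 -0.05] rows>= 7.3
```

play_rows(hand=[0.6,0.6,0.6,0.6,0.6,0.6,0.6,0.6,0.6,0.6], dp=[[0.033,-0.008,0.011],[0.066,-0.016,0.022],[0.098,-0.024,0.04],[0.13,-0.032,0.065],[0.16,-0.04,0.095],[0.185,-0.05,0.13],[0.2,-0.06,0.165],[0.214,-0.064,0.195],[0.214,-0.064,0.209],[0.214,-0.064,0.209]], rot=[[0,-0.9,0],[0,-1.8,0],[0,-2.8,0],[0,-3.8,0],[0,-4.8,0],[0,-5.8,0],[0,-6.8,0],[0,-7.7,0],[0,-8.5,0],[0,-8.5,0]])

```text
t: 6.12
tool_pos: [0.3966, 0.0853, 0.2969]
ee_rot: [[-0.911, 0.087, 0.404], [0.079, 0.996, -0.036], [-0.406, -0.001, -0.914]]
wrist_force: [-0.4, -0.3, -0.4]
grip_width: 0.0512
grasp_force: 0.0
```

Run:
```python
from h import *
import pickle
c=cam('wrist'); pickle.dump(c,open('w3.pkl','wb')); o=observe(); print(o['t'],o['tool_pos'])
im=c['color'][:,:,::-1].copy()
n={'hole':U(7,-34,72),'e.75a':U(30-60*np.cos(.75),-55,74+60*np.sin(.75)),'e.75b':U(30-60*np.cos(.75),-7,74+60*np.sin(.75)),'knob':U(-6,30,106),'FR':U(-110,-130,70)}
for k,p in n.items():
    u=proj(c,[p])[0]; print(k,u.round(1)); cv2.drawMarker(im,tuple(int(v) for v in u.round()),(0,0,255),0,5,1)
cv2.imwrite('pics/w3.png',im)
```

```text
6.1667 [0.39803201 0.0854831  0.29868866]
hole [315.9 238. ]
e.75a [279.4 270.1]
e.75b [363.3 270. ]
knob [421.8 265.8]
FR [119.1  75. ]
```

View pics/w3.png

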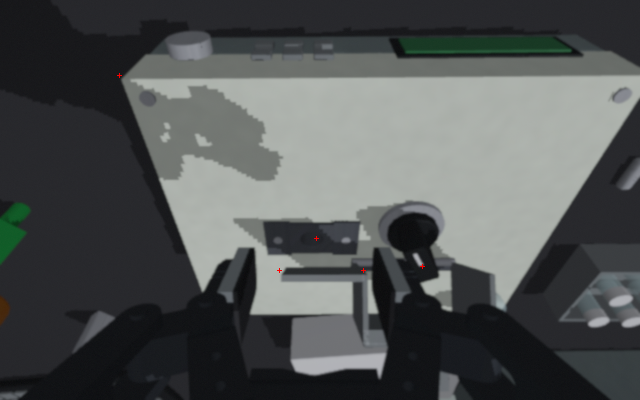

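The guard rests at about 0.75 rad: its flange edge is at row 270, as predicted. The insert spans columns 264–360, with the hole dark near (311,239). I'll measure those, and get the prop pose from the earlier wrist picture.

Run:
```python
from h import *
import pickle
c=pickle.load(open('w3.pkl','rb')); g=cv2.cvtColor(c['color'],cv2.COLOR_RGB2GRAY)
m=((g<125)*255).astype(np.uint8); 
def toU(p): 
    a=np.radians(UY); d=(p[:2]-UC)*1e3; return np.array([np.cos(a)*d[0]+np.sin(a)*d[1],-np.sin(a)*d[0]+np.cos(a)*d[1]])
for r in (226,232,238,244,250): 
    print(r,''.join('%4d'%v for v in g[r,256:372:3]))
for uv in [(264,238),(360,238),(312,222),(312,254)]: print(uv,toU(onz(c,uv,.072)).round(1))
sub=g[228:250,296:330]; y,x=np.where(sub<np.percentile(sub,18)); uv=(x.mean()+296,y.mean()+228); print('dark',uv,toU(onz(c,uv,.072)).round(1), x.min()+296,x.max()+296,y.min()+228,y.max()+228)
print('cornerFR',toU(onz(c,(124,77),.07)))
# prop from w1
c=pickle.load(open('w1.pkl','rb')); b=(275,130,350,210); I=c['color'][b[1]:b[3],b[0]:b[2],::-1]
cv2.imwrite('pics/p1.png',cv2.resize(I,None,fx=8,fy=7,interpolation=cv2.INTER_CUBIC))
```

```text
226  119 118 108  46  43  42  42  43  42  43  41  43  42  43  43  43  42  42  42  41  41  58  67  67  68  66  68  70  68  68  68  68  69  67  77 170 127 119 119
232  120 120 118  57  42  43  42  43  43  43  41  41  42  42  41  42  42  39  40  40  40  41  48  61  67  68  69  69  68  67  68  68  69  66 102 177 176 128 119
238  138 121 120  83  43  43  65  83  72  44  41  42  43  42  42  32  33  37  37  40  40  38  36  43  42  61  67  69  69 108 125 101  69  65 123 178 178 177 148
244  179 178 145 103  45  42  45  56  51  43  41  40  42  41  42  41  39  38  38  39  40  42  43  43  42  41  43  42  42  48  52  45  42  42 102 121 121 121 121
250  167 180 181 172  82  68  68  66  63  42  42  40  42  42  41  42  43  43  43  42  43  42  41  42  43  40  42  43  43  40  42  42  41  45 113 121 122 122 122
(264, 238) [  7.  -70.5]
(360, 238) [ 7.1 -3. ]
(312, 222) [ -9.1 -36.6]
(312, 254) [ 24.7 -36.9]
dark (np.float64(308.26262626262627), np.float64(238.6969696969697)) [  7.8 -39.4] 300 322 233 244
cornerFR [-108.99524109 -127.95517226]
```

View pics/p1.png

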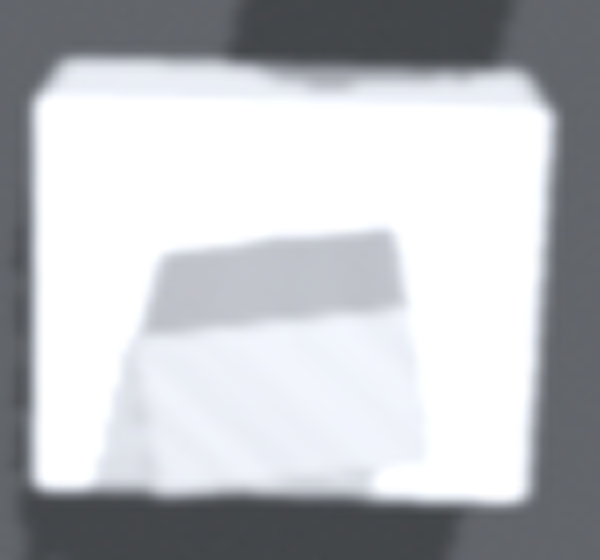

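The insert centre and its screws put the hole at unit (7,-37). The crop shows the prop's top face, light, with its 30 mm side running nearly across the image and turned by about 6°.

Run:
```python
from h import *
import pickle
c=pickle.load(open('w1.pkl','rb'))
Q=[(145,332),(405,308),(425,462),(155,490)]
P=np.array([onz(c,(275-.5+x/8,130-.5+y/7),.086) for x,y in Q]); print(P.round(4)); print('ctr',P.mean(0), [np.linalg.norm(P[i]-P[(i+1)%4]).round(4) for i in range(4)])
e=P[1]-P[0]; f=P[2]-P[3]; print('yaw',np.degrees(np.arctan2(e[1],e[0])),np.degrees(np.arctan2(f[1],f[0])))
Q=[(163,255),(393,230)]; B=np.array([onz(c,(275-.5+x/8,130-.5+y/7),.036) for x,y in Q]); print('base',B)
y=np.degrees(np.arctan2((e+f)[1],(e+f)[0]))
H=np.array([onz(c,(275-.5+x/8,130-.5+yy/7),.036) for x,yy in [(35,95),(555,110),(528,502),(35,488)]]);print('holder',H.mean(0),[np.linalg.norm(H[i]-H[(i+1)%4]).round(4) for i in range(4)])
go([*P.mean(0)[:2],.36],Rdown(180+y))
```

```text
[[ 0.5153 -0.2762  0.086 ]
 [ 0.5413 -0.2682  0.086 ]
 [ 0.5472 -0.2867  0.086 ]
 [ 0.5197 -0.2955  0.086 ]]
ctr [ 0.53087935 -0.28163838  0.086     ] [np.float64(0.0272), np.float64(0.0193), np.float64(0.0289), np.float64(0.0198)]
yaw 16.913355152545645 17.80822874602651
base [[ 0.51504016 -0.27833407  0.036     ]
 [ 0.54176296 -0.26968477  0.036     ]]
holder [ 0.5312473  -0.28232527  0.036     ] [np.float64(0.0619), np.float64(0.0563), np.float64(0.0617), np.float64(0.0563)]
dp [-0.1749 -0.3542  0.0105] rot [-0.94  4.71 -4.4 ] rows>= 9.5
```

play_rows(hand=[0.6,0.6,0.6,0.6,0.6,0.6,0.6,0.6,0.6,0.6,0.6,0.6], dp=[[-0.01,-0.033,-0.01],[-0.025,-0.066,-0.015],[-0.04,-0.1,-0.015],[-0.06,-0.134,-0.015],[-0.08,-0.168,-0.01],[-0.1,-0.202,-0.005],[-0.12,-0.238,0],[-0.14,-0.275,0.005],[-0.158,-0.31,0.01],[-0.175,-0.34,0.01],[-0.175,-0.354,0.0105],[-0.175,-0.354,0.0105]], rot=[[-0.09,0.45,-0.4],[-0.18,0.9,-0.8],[-0.27,1.35,-1.2],[-0.36,1.8,-1.6],[-0.45,2.25,-2.1],[-0.54,2.7,-2.5],[-0.63,3.15,-2.9],[-0.72,3.6,-3.3],[-0.81,4.05,-3.8],[-0.9,4.5,-4.2],[-0.94,4.71,-4.4],[-0.94,4.71,-4.4]])

```text
t: 7.17
tool_pos: [0.5317, -0.2846, 0.3613]
ee_rot: [[-0.955, -0.298, 0.001], [-0.298, 0.955, 0.002], [-0.002, 0.002, -1.0]]
wrist_force: [0.4, 1.0, 0.7]
grip_width: 0.0514
grasp_force: 0.0
```

Run:
```python
from h import *
import pickle
c=cam('wrist'); pickle.dump(c,open('w4.pkl','wb')); o=observe(); print(o['t'],o['tool_pos'],o['ee_rot'][:,0])
im=c['color'][:,:,::-1].copy()
a=np.radians(17.3); u=np.array([np.cos(a),np.sin(a)]); v=np.array([-u[1],u[0]])
for sx,sy in ((1,1),(1,-1),(-1,1),(-1,-1)):
    p=np.array([.531,-.282])+u*.015*sx+v*.01*sy
    q=proj(c,[[*p,.086]])[0]; cv2.drawMarker(im,tuple(int(v) for v in q.round()),(0,0,255),0,5,1)
cv2.imwrite('pics/w4.png',im)
# target shifted 2mm to tool +x
p=np.array([.531,-.282])-u*.002
go([*p,.217],Rdown(197.3),o)
```

```text
7.2167 [ 0.53154528 -0.28290268  0.36106264] [-0.95473977 -0.2974302  -0.00269257]
dp [0.0026 0.0007 0.1441] rot [0.02 0.03 0.  ] rows>= 3.5
```

View pics/w4.png

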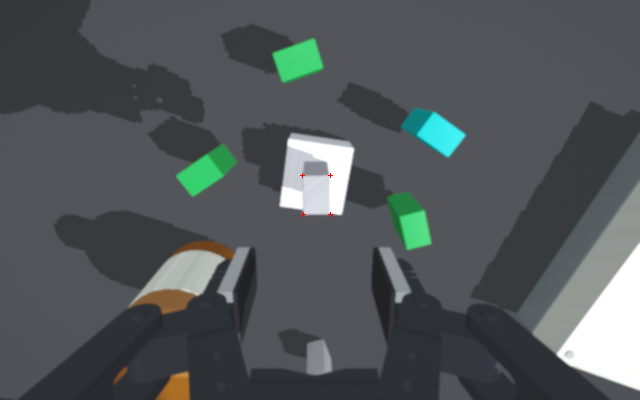

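The marked corners sit on the prop's top at (303–331, 175–214). Before descending I'll check the bottle's clearance.

Run:
```python
from h import *
import pickle
c=pickle.load(open('w4.pkl','rb'))
o=observe()
for uv in ((205,243),(235,250)):
    p=onz(c,uv,0.); print(p, (o['ee_rot'].T@(p-o['tool_pos'])).round(4))
t=cam('top'); 
for uv in ((432,170),(438,180)): print(uv,onz(t,uv,0.))
```

```text
[ 0.64028669 -0.3669469   0.        ] [-0.0779 -0.1133  0.361 ]
[ 0.63886509 -0.3356529   0.        ] [-0.0858 -0.083   0.3611]
(432, 170) [ 0.67022806 -0.32252764  0.        ]
(438, 180) [ 0.63692651 -0.34171303  0.        ]
```

play_rows(hand=[0.6,0.6,0.6,0.6,0.6,0,0,0,0,0,0,0], dp=[[0.0025,0.0005,0.035],[0.0025,0.0005,0.075],[0.0025,0.0005,0.115],[0.0025,0.0005,0.137],[0.0025,0.0005,0.144],[0.0025,0.0005,0.144],[0.0025,0.0005,0.144],[0.0025,0.0005,0.144],[0.0025,0.0005,0.144],[0.0025,0.0005,0.144],[0.0025,0.0005,0.144],[0.0025,0.0005,0.144]], rot=[[0,0,0],[0,0,0],[0,0,0],[0,0,0],[0,0,0],[0,0,0],[0,0,0],[0,0,0],[0,0,0],[0,0,0],[0,0,0],[0,0,0]], grip_force=70)

```text
t: 8.27
tool_pos: [0.5295, -0.2815, 0.2188]
ee_rot: [[-0.954, -0.299, 0.006], [-0.299, 0.954, -0.001], [-0.005, -0.003, -1.0]]
wrist_force: [-0.1, 3.0, 7.6]
grip_width: 0.0193
grasp_force: 69.5
```

Run:
```python
from h import *
o=observe(); print(o['t'],o['tool_pos'],o['grip_width'],o['grasp_force'],o['wrist_force'])
t=o['tool_pos']; 
go([t[0],t[1],t[2]+.10],Rdown(197.3),o)
# staging: prop centre at unit(-45,-37), tool 2mm toward -x ; commanded height: tip z 90
go([*U(-47,-37,0)[:2],t[2]-.010+.090],Rdown(175.3),o)
```

```text
8.2667 [ 0.52948383 -0.28148655  0.21884315] 0.019316953415538265 69.52339768409729 [-0.0542303   2.95777583  7.58999857]
dp [-0.0005 -0.0003 -0.1   ] rot [-0.03  0.06  0.02] rows>= 2.4
dp [-0.0509  0.3596 -0.0806] rot [-0.02  0.07  4.42] rows>= 8.9
```

play_rows(hand=[0,0,0,0,0,0,0,0,0,0,0,0], dp=[[0,0,-0.03],[0,0,-0.07],[0,0.01,-0.105],[-0.006,0.045,-0.12],[-0.012,0.085,-0.12],[-0.018,0.125,-0.12],[-0.024,0.165,-0.12],[-0.03,0.205,-0.12],[-0.036,0.245,-0.12],[-0.042,0.285,-0.12],[-0.048,0.325,-0.12],[-0.051,0.355,-0.12]], rot=[[0,0,0],[0,0,0],[0,0,0],[0,0,0.5],[0,0,1],[0,0,1.5],[0,0,2],[0,0,2.5],[0,0,3],[0,0,3.5],[0,0,4],[0,0,4.4]])

```text
t: 9.27
tool_pos: [0.4703, 0.075, 0.3377]
ee_rot: [[-0.997, 0.082, 0.004], [0.082, 0.997, 0.001], [-0.004, 0.002, -1.0]]
wrist_force: [1.1, -0.4, -2.6]
grip_width: 0.0193
grasp_force: 72.0
```

Run:
```python
from h import *
import pickle
c=cam('wrist'); pickle.dump(c,open('w5.pkl','wb'))
o=observe(); print(o['t'],o['tool_pos'],o['grip_width'],o['grasp_force'],o['wrist_force'])
go([*U(-47,-37,0)[:2],.2088+.090],Rdown(175.3),o)
save(c,'w5.png',(200,100,440,320),3)
```

```text
9.3167 [0.46957196 0.07804735 0.337644  ] 0.019485669241883666 72.21554160118103 [-0.88740262  2.18600401 -2.34771236]
dp [-0.0005 -0.0011  0.0388] rot [ 0.03  0.04 -0.01] rows>= 0.9
```

View pics/w5.png

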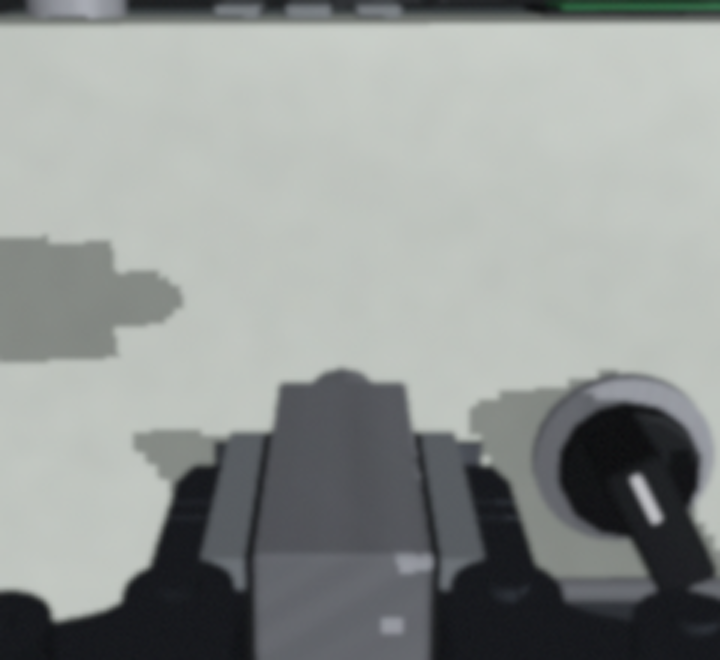

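The prop is held upright. Its front face is bounded by the top edge at crop (250–435, 555) and the shoulder at (278–407, 383). I'll check its offset in the tool numerically.

Run:
```python
from h import *
import pickle
c=pickle.load(open('w5.pkl','rb')); o=observe()
for (x,y),z in (((250,555),.205),((435,553),.205),((278,383),.155),((407,383),.155)):
    p=onz(c,(200-.33+x/3,100-.33+y/3),z); print((1e3*(o['ee_rot'].T@(p-o['tool_pos']))).round(1))
def toU(p): 
    a=np.radians(UY); d=(p[:2]-UC)*1e3; return np.array([np.cos(a)*d[0]+np.sin(a)*d[1],-np.sin(a)*d[0]+np.cos(a)*d[1]]).round(1)
print(toU(o['tool_pos']))
```

```text
[ 13.5 -13.1 132.6]
[ 13.8   7.2 132.6]
[ 12.9 -13.1 182.6]
[ 12.9   6.9 182.6]
[-47.6 -36. ]
```

The prop sits centred on tool x as planned. Its apparent tool y is -3 mm, and the open fingers show the same bias. The hole was measured with that camera too, so aligning the two means putting the tool at unit y = -34. I'm staging in front of the flange.

play_rows(hand=[0,0,0,0,0,0], dp=[[0,0.001,0.02],[0,0.002,0.04],[0,0.002,0.051],[-0.007,0.002,0.051],[-0.0145,0.002,0.051],[-0.0145,0.002,0.051]], rot=[[0,0,0],[0,0,0],[0,0,0],[0,0,0],[0,0,0],[0,0,0]])

```text
t: 9.82
tool_pos: [0.4875, 0.0731, 0.287]
ee_rot: [[-0.997, 0.081, 0.005], [0.081, 0.997, 0.001], [-0.005, 0.001, -1.0]]
wrist_force: [0.0, 0.5, -1.9]
grip_width: 0.0194
grasp_force: 72.2
```

```bash
cat >> h.py <<'E'
def toU(p):
    a=np.radians(UY); d=(np.array(p[:2])-UC)*1e3; return np.array([np.cos(a)*d[0]+np.sin(a)*d[1],-np.sin(a)*d[0]+np.cos(a)*d[1],p[2]*1e3]).round(2)
def st():
    o=observe(); f=Ro.from_euler('z',-UY,degrees=True).apply(o['wrist_force']); print('t',round(o['t'],2),'toolU',toU(o['tool_pos']),'F_unit',f.round(1),'w',round(o['grip_width'],4),'g',round(o['grasp_force'],1),'yaw',np.degrees(np.arctan2(o['ee_rot'][1,0],o['ee_rot'][0,0])).round(2)); return o
E
python3 - <<'E'
from h import *
o=st(); p=toU(o['tool_pos'])
go(U(-30,-34,286.8),Rdown(175.3),o)
for k,t in enumerate(np.linspace(.75,1.437,12)):
    x=30-60*np.cos(t)+.8-17; z=60*(np.sin(t)-np.sin(.75)); print(t.round(2),'tool x',round(x,1),'dx',round(x-p[0],1),'dz',round(z,1))
E
```

```text
t 9.82 toolU [-29.32 -39.44 287.01] F_unit [ 0.   0.5 -1.9] w 0.0194 g 72.2 yaw 175.35
dp [0.0007 0.0054 0.0002] rot [0.02 0.06 0.01] rows>= 0.1
0.75 tool x -30.1 dx -0.8 dz 0.0
0.81 tool x -27.5 dx 1.9 dz 2.7
0.87 tool x -24.7 dx 4.7 dz 5.2
0.94 tool x -21.7 dx 7.6 dz 7.5
1.0 tool x -18.6 dx 10.7 dz 9.6
1.06 tool x -15.4 dx 13.9 dz 11.5
1.12 tool x -12.1 dx 17.2 dz 13.2
1.19 tool x -8.7 dx 20.7 dz 14.7
1.25 tool x -5.1 dx 24.2 dz 16.0
1.31 tool x -1.5 dx 27.8 dz 17.1
1.37 tool x 2.1 dx 31.4 dz 17.9
1.44 tool x 5.8 dx 35.1 dz 18.6
```

The 3 mm offset was a timing artefact: the arm was still settling between the picture and the state reading. So the prop has no lateral bias and the tool should be at unit y = -37. I'll hold briefly and read again.

play_rows(hand=[0,0,0,0], dp=[[0,0,0],[0,0,0],[0,0,0],[0,0,0]], rot=[[0,0,0],[0,0,0],[0,0,0],[0,0,0]])

```text
t: 10.15
tool_pos: [0.4859, 0.0733, 0.2858]
ee_rot: [[-0.997, 0.081, 0.003], [0.081, 0.997, 0.001], [-0.003, 0.001, -1.0]]
wrist_force: [-1.1, -0.2, -1.5]
grip_width: 0.0192
grasp_force: 72.2
```

Run:
```python
from h import *
import time
o=st(); read_camera('top'); o=st(); c=cam('wrist'); o=st(); import pickle
C=-c['R'].T@c['t']; print(o['ee_rot'].T@(C-o['tool_pos']))
```

```text
t 10.15 toolU [-30.96 -39.33 285.83] F_unit [-1.1 -0.3 -1.5] w 0.0192 g 72.2 yaw 175.38
t 10.2 toolU [-30.96 -39.34 285.73] F_unit [ 0.4  0.1 -2.4] w 0.0195 g 72.2 yaw 175.38
t 10.25 toolU [-30.97 -39.32 285.66] F_unit [ 1.2 -0.4 -2.2] w 0.0191 g 72.2 yaw 175.38
[0.07770871 0.00015785 0.03088164]
```

play_rows(hand=[0,0,0,0,0,0,0], dp=[[0,0.0023,0],[-0.0035,0.0023,-0.003],[-0.0063,0.0023,-0.006],[-0.0093,0.0023,-0.0085],[-0.0124,0.0023,-0.011],[-0.0156,0.0023,-0.013],[-0.0189,0.0023,-0.015]], rot=[[0,0,0],[0,0,0],[0,0,0],[0,0,0],[0,0,0],[0,0,0],[0,0,0]])

```text
t: 10.83
tool_pos: [0.5053, 0.0741, 0.3007]
ee_rot: [[-0.997, 0.081, 0.002], [0.081, 0.997, 0.001], [-0.002, 0.001, -1.0]]
wrist_force: [-3.9, 1.1, -3.8]
grip_width: 0.0196
grasp_force: 72.1
```

```bash
python3 -c "
from h import *
st()"
```

```text
t 10.83 toolU [-11.76 -36.99 300.69] F_unit [-4.   0.8 -3.8] w 0.0196 g 72.1 yaw 175.38
```

play_rows(hand=[0,0,0,0,0,0,0,0], dp=[[-0.0034,0,-0.002],[-0.007,0,-0.0035],[-0.0106,0,-0.005],[-0.0142,0,-0.006],[-0.0178,0,-0.007],[-0.0178,0,-0.007],[-0.0178,0,-0.007],[-0.0178,0,-0.007]], rot=[[0,0,0],[0,0,0],[0,0,0],[0,0,0],[0,0,0],[0,0,0],[0,0,0],[0,0,0]])

```text
t: 11.5
tool_pos: [0.5228, 0.0726, 0.3077]
ee_rot: [[-0.997, 0.081, 0.003], [0.081, 0.997, 0.001], [-0.003, 0.001, -1.0]]
wrist_force: [-1.0, 1.1, -2.7]
grip_width: 0.0192
grasp_force: 72.0
```

```bash
python3 -c "
from h import *
st()"
```

```text
t 11.5 toolU [  5.85 -37.05 307.68] F_unit [-1.1  1.  -2.7] w 0.0192 g 72.0 yaw 175.37
```

play_rows(hand=[0,0,0,0,0,0,0], dp=[[0,0,0.006],[0,0,0.012],[0,0,0.018],[0,0,0.022],[0,0,0.025],[0,0,0.027],[0,0,0.029]], rot=[[0,0,0],[0,0,0],[0,0,0],[0,0,0],[0,0,0],[0,0,0],[0,0,0]])

```text
t: 12.08
tool_pos: [0.5229, 0.0727, 0.2788]
ee_rot: [[-0.997, 0.081, 0.003], [0.081, 0.997, 0.001], [-0.003, 0.001, -1.0]]
wrist_force: [-3.4, 0.5, 1.7]
grip_width: 0.0193
grasp_force: 72.8
```

```bash
python3 -c "
from h import *
st()"
```

```text
t 12.08 toolU [  5.97 -36.97 278.76] F_unit [-3.5  0.2  1.7] w 0.0193 g 72.8 yaw 175.38
```

play_rows(hand=[0,0,0], dp=[[0,0,0.001],[0,0,0.002],[0,0,0.002]], rot=[[0,0,0],[0,0,0],[0,0,0]])

```text
t: 12.33
tool_pos: [0.523, 0.0726, 0.2768]
ee_rot: [[-0.997, 0.081, 0.004], [0.081, 0.997, 0.001], [-0.004, 0.001, -1.0]]
wrist_force: [0.7, -1.0, 0.5]
grip_width: 0.0192
grasp_force: 72.6
```

```bash
python3 -c "
from h import *
st()"
```

```text
t 12.33 toolU [  6.06 -37.   276.81] F_unit [ 0.8 -1.   0.5] w 0.0192 g 72.6 yaw 175.38
```

play_rows(hand=[0,0,0,0,0], dp=[[0,0,0.0015],[0,0,0.003],[0,0,0.0045],[0,0,0.006],[0,0,0.006]], rot=[[0,0,0],[0,0,0],[0,0,0],[0,0,0],[0,0,0]])

```text
t: 12.75
tool_pos: [0.523, 0.0726, 0.2705]
ee_rot: [[-0.997, 0.081, 0.004], [0.081, 0.997, 0.001], [-0.004, 0.001, -1.0]]
wrist_force: [3.9, -0.9, -0.5]
grip_width: 0.0194
grasp_force: 72.6
```

```bash
python3 -c "
from h import *
st()"
```

```text
t 12.75 toolU [  6.1  -37.   270.54] F_unit [ 4.  -0.6 -0.5] w 0.0194 g 72.6 yaw 175.38
```

The pin is in, with a side force of 4 N along +x. I'll ease 0.7 mm that way and keep lowering.

play_rows(hand=[0,0,0,0,0,0,0], dp=[[-0.0007,0,0],[-0.0007,0,0.002],[-0.0007,0,0.004],[-0.0007,0,0.006],[-0.0007,0,0.008],[-0.0007,0,0.01],[-0.0007,0,0.01]], rot=[[0,0,0],[0,0,0],[0,0,0],[0,0,0],[0,0,0],[0,0,0],[0,0,0]])

```text
t: 13.33
tool_pos: [0.5235, 0.0727, 0.26]
ee_rot: [[-0.997, 0.081, 0.002], [0.081, 0.997, 0.001], [-0.002, 0.001, -1.0]]
wrist_force: [5.9, -0.3, -4.7]
grip_width: 0.0193
grasp_force: 72.1
```

```bash
python3 -c "
from h import *
st()"
```

```text
t 13.33 toolU [  6.57 -36.93 260.02] F_unit [ 5.9  0.1 -4.7] w 0.0193 g 72.1 yaw 175.38
```

play_rows(hand=[0,0,0,0,0,0], dp=[[-0.0007,0,0],[-0.0007,0,0.001],[-0.0007,0,0.002],[-0.0007,0,0.003],[-0.0007,0,0.004],[-0.0007,0,0.004]], rot=[[0,0,0],[0,0,0],[0,0,0],[0,0,0],[0,0,0],[0,0,0]])

```text
t: 13.83
tool_pos: [0.524, 0.0726, 0.2561]
ee_rot: [[-0.997, 0.081, 0.001], [0.081, 0.997, 0.001], [-0.001, 0.001, -1.0]]
wrist_force: [-1.2, 1.3, -3.8]
grip_width: 0.019
grasp_force: 72.3
```

```bash
python3 -c "
from h import *
st()"
```

```text
t 13.83 toolU [  7.07 -36.91 256.11] F_unit [-1.3  1.2 -3.8] w 0.019 g 72.3 yaw 175.38
```

play_rows(hand=[0,0,0], dp=[[0,0,0.0005],[0,0,0.001],[0,0,0.001]], rot=[[0,0,0],[0,0,0],[0,0,0]])

```text
t: 14.08
tool_pos: [0.5241, 0.0726, 0.2553]
ee_rot: [[-0.997, 0.081, 0.002], [0.081, 0.997, 0.001], [-0.002, 0.001, -1.0]]
wrist_force: [-3.6, 0.9, -2.9]
grip_width: 0.0191
grasp_force: 72.3
```

```bash
python3 -c "
from h import *
st()"
```

```text
t 14.08 toolU [  7.14 -36.94 255.33] F_unit [-3.6  0.6 -2.9] w 0.0191 g 72.3 yaw 175.38
```

play_rows(hand=[0,0,0], dp=[[0,0,0.0005],[0,0,0.001],[0,0,0.001]], rot=[[0,0,0],[0,0,0],[0,0,0]])

```text
t: 14.33
tool_pos: [0.5241, 0.0726, 0.2548]
ee_rot: [[-0.997, 0.081, 0.002], [0.081, 0.997, 0.001], [-0.002, 0.001, -1.0]]
wrist_force: [-7.1, -0.8, 3.7]
grip_width: 0.019
grasp_force: 73.2
```

```bash
python3 -c "
from h import *
st()"
```

```text
t 14.33 toolU [  7.2  -36.93 254.84] F_unit [-7.  -1.4  3.7] w 0.019 g 73.2 yaw 175.38
```

The shoulder touched at the predicted height and the guard is pushing back. I'm letting go with a small opening and waiting.

play_rows(hand=[0.4,0.4,0.4,0.4,0.4,0.4], dp=[[0,0,0],[0,0,0],[0,0,0],[0,0,0],[0,0,0],[0,0,0]], rot=[[0,0,0],[0,0,0],[0,0,0],[0,0,0],[0,0,0],[0,0,0]])

```text
t: 14.83
tool_pos: [0.5243, 0.0726, 0.2546]
ee_rot: [[-0.997, 0.081, 0.003], [0.081, 0.997, 0.001], [-0.002, 0.001, -1.0]]
wrist_force: [-2.2, 0.2, -0.4]
grip_width: 0.0339
grasp_force: 0.0
```

play_rows(hand=[0.4,0.4,0.4,0.4,0.4,0.4,0.4,0.4], dp=[[0.003,0,0],[0.007,0,0],[0.01,0,-0.005],[0.01,0,-0.03],[0.01,0,-0.06],[0.015,0,-0.09],[0.03,0,-0.1],[0.03,0,-0.1]], rot=[[0,0,0],[0,0,0],[0,0,0],[0,0,0],[0,0,0],[0,0,0],[0,0,0],[0,0,0]])

```text
t: 15.5
tool_pos: [0.4929, 0.0751, 0.3577]
ee_rot: [[-0.997, 0.08, 0.007], [0.08, 0.997, 0.001], [-0.007, 0.002, -1.0]]
wrist_force: [0.6, -0.3, -0.0]
grip_width: 0.0341
grasp_force: 0.0
```

Run:
```python
from h import *
import pickle
o=st(); c=cam('wrist'); pickle.dump(c,open('w6.pkl','wb')); t=cam('scene'); pickle.dump(t,open('s6.pkl','wb'))
g=cv2.cvtColor(c['color'],cv2.COLOR_RGB2GRAY)
for n,p in {'propFL':U(-8,-27,122),'propFR':U(-8,-47,122),'propRL':U(22,-27,122),'propRR':U(22,-47,122),'shFL':U(-8,-27,72),'edgeL':U(20.5,-7,133),'edgeR':U(20.5,-55,133),'knob':U(-6,30,106),'disc':U(-6,30,78)}.items(): print(n,proj(c,[p])[0].round(1),g.shape)
```

```text
t 15.5 toolU [-24.2  -37.01 357.73] F_unit [ 0.6 -0.2 -0. ] w 0.0341 g 0.0 yaw 175.39
propFL [328.9 236.3] (400, 640)
propFR [297.4 236.2] (400, 640)
propRL [328.2 277.8] (400, 640)
propRR [298.  277.8] (400, 640)
shFL [326.2 209. ] (400, 640)
edgeL [360.8 285.1] (400, 640)
edgeR [284.5 285. ] (400, 640)
knob [411.8 229.2] (400, 640)
disc [402.  214.3] (400, 640)
```

No views are left, so I'll verify numerically: profiles through the prop and flange, and the knob bar angle from its white mark.

Run:
```python
from h import *
import pickle
c=pickle.load(open('w6.pkl','rb')); g=cv2.cvtColor(c['color'],cv2.COLOR_RGB2GRAY)
print('col313 rows200-318/3',g[200:318:3,313]); print('col352',g[200:318:3,352])
print('row255 cols 280-350/2',g[255,280:350:2]); print('row282',g[282,270:380:3]); print('row288',g[288,270:380:3])
b=(372,180,450,275); s=g[b[1]:b[3],b[0]:b[2]]
for r in range(0,95,4): print(r+180,''.join('%4d'%v for v in s[r,::4]))
```

```text
col313 rows200-318/3 [183 183 182 101  72  72  72  72  73  72  89 136 141 144 140 139 141 140
 140 143 144 143 141 142  99  56  86 114 118 126 170 183 165 153 158 178
 181 181 181 182]
col352 [146 152 173  78  68  68  68  68  68  67  68  67  67  69  69  61 101 128
  74  57  32  31  29  29  29  26  41  55  49  34  36  40  47  52  52  52
  69 110 143 169]
row255 cols 280-350/2 [184 184 183 181 152 125 124 125 124 116 134 140 141 140 140 140 141 142
 144 144 145 145 144 144 140 124 125 125 126 126 126 126 124 125 121]
row282 [ 14  14 121 181 181 158 115 114 114 115 115 114 114 114 114 113 114 114
 114 114 114 114 114 114 114 114 114  85  13  13  13  15  30  79  82  83
  82]
row288 [ 13  14 150 182 183 184 184 183 182 181 180 181 175 148 129 128 127 127
 127 128 128 126 126 126 126 126 124  57  16  13  14  16  24  77  95  94
  89]
180  182 182 183 182 182 181 180 180 178 178 179 179 181 181 180 179 180 180 180 181
184  183 183 183 183 182 179 169 174 173 177 178 181 182 181 180 181 181 181 181 181
188  182 182 181 151 140 110 123 135 136 133 136 174 182 182 181 181 182 181 181 181
192  1
[... 1078 characters left out ...]
 177 178 178 179 177
244  183 182 172 124 125 125 123 123 123  34  26  28  30  31  87 179 179 179 178 177
248  181 183 173 124 125 125 124 124 124  96  25  28  32  99 169 180 181 180 179 178
252  116 123 121 115 116 116 116 115 115 106  48  60 100 107 107 135 137 141 156 179
256   85  77  80 129  98  97  97  96  97  96  96  95  96  96  96  95  96 107 119 174
260   81  26  21  37  62  65  64  64  64  64  63  64  63  64  64  64  63  64  48  65
264   82  52  20  20  25  43  43  43  42  43  43  43  42  43  43  42  43  47  45  45
268   83  76  37  35  36  50  56  55  54  54  55  55  55  55  56  60  79  83  46  45
272   82  82  30  27  29  72 124 123 123 122 123 123 123 122 123 160 178 168  46  45
```

Run:
```python
from h import *
import pickle
c=pickle.load(open('w6.pkl','rb')); g=cv2.cvtColor(c['color'],cv2.COLOR_RGB2GRAY)
m=np.zeros_like(g); m[208:232,396:418]=(g[208:232,396:418]>58)*255
k=max(cv2.findContours(m,0,2)[0],key=cv2.contourArea); y,x=np.where(m>0); print(len(x),x.min(),x.max(),y.min(),y.max())
P=np.array([onz(c,(a,b),.106) for a,b in zip(x,y)]); w=g[y,x].astype(float)-30
u=np.array([toU(p)[:2] for p in P]); mu=(u*w[:,None]).sum(0)/w.sum(); d=u-mu; C=(d*w[:,None]).T@d; e=np.linalg.eigh(C)[1][:,1]; print('line mid U',mu,'dir deg',np.degrees(np.arctan2(e[1],e[0])))
# bar top mask
m2=np.zeros_like(g); m2[192:256,385:432]=((g[192:256,385:432]>21)&(g[192:256,385:432]<42))*255
k=max(cv2.findContours(m2,0,2)[0],key=cv2.contourArea); Q=np.array([toU(onz(c,p.astype(float),.106))[:2] for p in k[:,0]],np.float32); print(cv2.minAreaRect(Q))
a=24.0
```

```text
112 402 413 212 229
line mid U [-12.22030126  26.2345591 ] dir deg -152.21563034022802
((-10.441189765930176, 30.183107376098633), (41.763973236083984, 17.550392150878906), 24.060253143310547)
```

The prop top and the flange edge are where they should be, so the guard is up at about 1.35–1.4 rad. The knob bar is at +28°, which makes the joint about 0.16 rad. Moving above the knob.

Run:
```python
from h import *
o=st(); go(U(-5,30,350),Rdown(203),o)
```

```text
t 15.6 toolU [-23.24 -37.08 354.94] F_unit [-0.2  0.6 -0.4] w 0.034 g 0.0 yaw 175.39
dp [-0.0183  0.067   0.0051] rot [ 0.    0.04 -5.52] rows>= 3.9
```

play_rows(hand=[0.3,0.3,0.3,0.3,0.3,0.3,0.3,0.3], dp=[[-0.003,0.015,0],[-0.007,0.03,0],[-0.011,0.045,0],[-0.015,0.06,0],[-0.018,0.067,0.005],[-0.018,0.067,0.005],[-0.018,0.067,0.005],[-0.018,0.067,0.005]], rot=[[0,0,-1.2],[0,0,-2.4],[0,0,-3.6],[0,0,-4.8],[0,0,-5.5],[0,0,-5.5],[0,0,-5.5],[0,0,-5.5]])

```text
t: 16.27
tool_pos: [0.5175, 0.1398, 0.3491]
ee_rot: [[-0.922, -0.386, 0.001], [-0.386, 0.922, 0.0], [-0.001, -0.0, -1.0]]
wrist_force: [-0.4, 0.5, -0.7]
grip_width: 0.026
grasp_force: 0.0
```

Run:
```python
from h import *
o=st(); c=cam('wrist'); 
g=cv2.cvtColor(c['color'],cv2.COLOR_RGB2GRAY)
q=proj(c,[U(-6,30,106),U(-6,30,78)]); print(q)
x0,y0=q[0].astype(int); b=(x0-45,y0-40,x0+45,y0+40); s=g[b[1]:b[3],b[0]:b[2]]
for r in range(0,80,5): print(r+b[1],''.join('%4d'%v for v in s[r,::4]))
print(b); go(U(-5,30,260),Rdown(203),o)
```

```text
t 16.27 toolU [ -4.98  29.51 349.07] F_unit [-0.5  0.5 -0.7] w 0.026 g 0.0 yaw -157.27
[[314.65088046 209.19953333]
 [314.59709143 195.87214075]]
169   73 108 129 130 129 128 126 122  97  95  96 101 145 144 133 159 186 187 188 189 189 190 190
174   74 144 128 128 127 128 106  96  97  96  89  74  94 131 148 148 142 182 189 190 190 189 189
179  151 165 129 129 128 106  97  97  53  13  15  16  14  15  38 129 148 146 185 191 191 189 189
184  188 177 130 129 121  97  94  24  21  15  15  16  14  14  31  35 102 150 160 190 190 190 191
189  189 156 130 129 110  96  56  19  19  22  27 116  48  32  32  35  43 139 149 189 192 192 192
194  189 182 131 131 103  93  19  18  19  24  29 170  69  33  32  36  37 100 147 185 191 192 192
199  190 159 131 130 105  94  20  17  17  24  29 170  69  34  32  35  36  98 147 186 191 192 192
204  190 189 189 183 126  95  26  19  18  24  30 167  69  35  31  34  36 112 149 190 191 192 191
209  191 190 189 188 185 141  90  20  18  24  30  44  35  35  31  35  58 145 177 189 190 191 191
214  192 191 190 188 144 133 140 115  25  23  31  32  34  36  30  71 143 172 189 189 189 189 189
219  171 189 190 175 130 131 131 131 145  43  30  32  34  35 114 153 183 187 188 188 189 189 188
224  136 113 124 132 131 132 131 130 129  42  30  32  35  36 159 187 187 186 186 188 189 189 189
229  125 146 145 114 107 128 131 130 129  47  31  32  34  35 142 187 186 184 184 186 188 188 188
234   74  63  86  98 100 101  96 112 129  99  76  92 123 128 180 186 185 185 185 186 186 186 186
239   72  47  46  46  49  70  93 101  99  98 119 128 158 186 187 186 186 186 186 186 186 187 186
244  114  84  74  45  41  47  47  54  80  97 101  97 104 142 181 188 187 186 185 123 133 133 135
(np.int64(269), np.int64(169), np.int64(359), np.int64(249))
dp [-0.0001  0.0005  0.0891] rot [-0.    0.02 -0.05] rows>= 2.1
```

The bar is aligned: its white mark runs vertically at column 315 and the bar spans 305–324 around the predicted 314.6. I'll descend, then grip.

play_rows(hand=[0.3,0.3,0.3,0.3,0.3,0.3,0,0,0,0], dp=[[0,0,0.025],[0,0,0.05],[0,0,0.07],[0,0,0.082],[0,0,0.089],[0,0,0.089],[0,0,0.089],[0,0,0.089],[0,0,0.089],[0,0,0.089]], rot=[[0,0,0],[0,0,0],[0,0,0],[0,0,0],[0,0,0],[0,0,0],[0,0,0],[0,0,0],[0,0,0],[0,0,0]], grip_force=30)

```text
t: 17.15
tool_pos: [0.5178, 0.1403, 0.2613]
ee_rot: [[-0.921, -0.389, 0.004], [-0.389, 0.921, 0.001], [-0.004, -0.001, -1.0]]
wrist_force: [-1.3, -0.5, 3.6]
grip_width: 0.013
grasp_force: 35.0
```

```bash
python3 -c "
from h import *
o=st(); print(o['ft_torque'],o['qpos'].round(2))"
```

```text
t 17.15 toolU [ -4.67  29.97 261.34] F_unit [-1.2 -0.6  3.6] w 0.013 g 35.0 yaw -157.14
[-0.14976403  0.08417421 -0.03432733] [ 0.2   0.43  1.7   0.    1.   -1.77]
```

play_rows(hand=[0,0,0,0,0,0,0,0,0,0,0,0], dp=[[0,0,0],[0,0,0],[0,0,0],[0,0,0],[0,0,0],[0,0,0],[0,0,0],[0,0,0],[0,0,0],[0,0,0],[0,0,0],[0,0,0]], rot=[[0,0,1],[0,0,2],[0,0,3],[0,0,4],[0,0,5],[0,0,6],[0,0,7],[0,0,8],[0,0,9],[0,0,10],[0,0,11],[0,0,12]])

```text
t: 18.15
tool_pos: [0.5178, 0.1406, 0.2613]
ee_rot: [[-0.795, 0.607, 0.004], [0.607, 0.795, 0.001], [-0.002, 0.004, -1.0]]
wrist_force: [-0.9, 4.1, 2.9]
grip_width: 0.0134
grasp_force: 35.0
```

```bash
python3 -c "
from h import *
o=st(); print(o['ft_torque'])"
```

```text
t 18.15 toolU [ -4.69  30.33 261.34] F_unit [-1.3  4.   2.9] w 0.0134 g 35.0 yaw 142.64
[ 0.50680626 -0.0611414   0.04033025]
```

play_rows(hand=[0,0,0,0,0], dp=[[0,0,0],[0,0,0],[0,0,0],[0,0,0],[0,0,0]], rot=[[0,0,0.5],[0,0,1],[0,0,1.4],[0,0,1.4],[0,0,1.4]])

```text
t: 18.57
tool_pos: [0.5178, 0.1407, 0.2613]
ee_rot: [[-0.719, 0.695, 0.004], [0.695, 0.719, 0.001], [-0.002, 0.004, -1.0]]
wrist_force: [0.7, 5.8, 5.4]
grip_width: 0.0131
grasp_force: 42.8
```

```bash
python3 -c "
from h import *
o=st(); print(o['ft_torque'])"
```

```text
t 18.57 toolU [ -4.7   30.38 261.34] F_unit [0.2 5.8 5.4] w 0.0131 g 42.8 yaw 136.0
[0.78912531 0.0172584  0.84791326]
```

The stop is felt, with 0.85 N m about the tool axis. I'll relax, open and rise.

play_rows(hand=[0.3,0.3,0.3,0.3,0.3,0.3,0.3,0.3,0.3,0.3,0.3,0.3], dp=[[0,0,0],[0,0,0],[0,0,0],[0,0,0],[0,0,-0.02],[0,0,-0.05],[0,0,-0.08],[0,0,-0.11],[0,0,-0.13],[0,0,-0.13],[0,0,-0.13],[0,0,-0.13]], rot=[[0,0,0],[0,0,0],[0,0,0],[0,0,0],[0,0,0],[0,0,0],[0,0,0],[0,0,0],[0,0,0],[0,0,0],[0,0,0],[0,0,0]])

```text
t: 19.57
tool_pos: [0.5172, 0.1401, 0.3896]
ee_rot: [[-0.718, 0.696, 0.001], [0.696, 0.718, 0.0], [-0.0, 0.001, -1.0]]
wrist_force: [-0.0, 0.9, -0.2]
grip_width: 0.0257
grasp_force: 0.0
```

Run:
```python
from h import *
o=st(); c=cam('wrist'); g=cv2.cvtColor(c['color'],cv2.COLOR_RGB2GRAY)
q=proj(c,[U(-5,30,106)])[0].astype(int); b=(q[0]-26,q[1]-26,q[0]+26,q[1]+26); s=g[b[1]:b[3],b[0]:b[2]]
r=s.copy(); n,l,stt,cen=cv2.connectedComponentsWithStats((s<45).astype(np.uint8)); k=1+stt[1:,4].argmax()
wl=((s>80)*cv2.erode(cv2.morphologyEx((l==k).astype(np.uint8),cv2.MORPH_CLOSE,np.ones((9,9))),np.ones((3,3))))
y,x=np.where(wl>0); u=np.array([toU(onz(c,(a+b[0],d+b[1]),.106))[:2] for a,d in zip(x,y)])
m=u.mean(0); e=np.linalg.svd(u-m)[2][0]; print(len(u),'mark mid',m,'deg',np.degrees(np.arctan2(e[1],e[0])))
for n,p in {'propFL':U(-6,-27,122),'propRR':U(24,-47,122),'propFR':U(-6,-47,122),'edgeR':U(21,-55,133),'edgeL':U(21,-7,133)}.items(): print(n,proj(c,[p])[0].round(0))
pc=proj(c,[U(9,-37,122)])[0].astype(int); print('prop ctr',pc,g[pc[1],pc[0]-24:pc[0]+25:3],g[pc[1]-30:pc[1]+30:3,pc[0]])
```

```text
t 19.57 toolU [ -5.23  29.79 389.63] F_unit [-0.1  0.9 -0.2] w 0.0257 g 0.0 yaw 135.87
94 mark mid [-12.35170213  35.94946809] deg -28.715263168678973
propFL [254. 244.]
propRR [261. 286.]
propFR [234. 259.]
edgeR [248. 298.]
edgeL [298. 261.]
prop ctr [257 265] [144 145 142 115 109  92  37  29  26  26  99 123 123 123 112  35  27] [118 118 117  91  96 111 111  52  27  27  26  30  28  28  28  38  67  88
  36  34]
```

The fingers block the prop from here, and the mark angle reads -29° where about -37° is expected. I'll move to a clear vantage point and measure both again.

Run:
```python
from h import *
o=st(); go(U(-70,10,390),Rdown(175.3),o)
```

```text
t 19.62 toolU [ -5.21  29.83 389.34] F_unit [-0.  -0.2 -0.4] w 0.0254 g 0.0 yaw 135.87
dp [ 0.0375 -0.0565 -0.0007] rot [ 0.    0.   -7.89] rows>= 5.5
```

play_rows(hand=[1,1,1,1,1,1,1,1,1,1,1,1], dp=[[0.006,-0.009,0],[0.012,-0.018,0],[0.018,-0.027,0],[0.024,-0.036,0],[0.03,-0.045,0],[0.037,-0.056,0],[0.037,-0.056,0],[0.037,-0.056,0],[0.037,-0.056,0],[0.037,-0.056,0],[0.037,-0.056,0],[0.037,-0.056,0]], rot=[[0,0,-1.3],[0,0,-2.6],[0,0,-3.9],[0,0,-5.2],[0,0,-6.5],[0,0,-7.9],[0,0,-7.9],[0,0,-7.9],[0,0,-7.9],[0,0,-7.9],[0,0,-7.9],[0,0,-7.9]])

```text
t: 20.62
tool_pos: [0.4521, 0.1259, 0.3902]
ee_rot: [[-0.997, 0.082, 0.002], [0.082, 0.997, 0.001], [-0.002, 0.001, -1.0]]
wrist_force: [0.5, 0.1, 0.8]
grip_width: 0.0856
grasp_force: 0.0
```

Run:
```python
from h import *
import pickle
o=st(); c=cam('wrist'); pickle.dump(c,open('w7.pkl','wb')); g=cv2.cvtColor(c['color'],cv2.COLOR_RGB2GRAY)
q=proj(c,[U(-5,30,106)])[0].astype(int); print('knob',q)
for r in range(-22,23,2): print(q[1]+r,''.join('%4d'%v for v in g[q[1]+r,q[0]-24:q[0]+24:2]))
for n,p in {'propFL':U(-6,-27,122),'propRR':U(24,-47,122),'edgeR':U(21,-55,133),'edgeL':U(21,-7,133),'shF':U(-6,-37,72)}.items(): print(n,proj(c,[p])[0].round(0))
pc=proj(c,[U(9,-37,122)])[0].astype(int); print('prop ctr',pc,g[pc[1],pc[0]-33:pc[0]+34:3],'\n',g[pc[1]-54:pc[1]+54:3,pc[0]])
```

```text
t 20.62 toolU [-68.98  10.24 390.2 ] F_unit [0.5 0.1 0.8] w 0.0856 g 0.0 yaw 175.32
knob [338 267]
245  118 117  93  37  25  26  26  25  25  25  23  21  18  19  19  21  24  24  23  36 123 167 173 193
247  117 116  82  29  25  25  26  27  25  24  22  20  21  21  21  21  26  25  26  27  93 163 172 188
249  117 112  70  27  26  25  25  26  24  22  20  20  20  22  22  30  34  29  25  24  64 151 172 187
251  118 107  53  27  26  25  26  25  22  18  20  19  19  22  27  34  37  36  33  27  46 139 170 188
253  117 108  56  25  25  23  26  22  18  21  20  19  21  26  33  37  40  77  89  43  34 112 168 195
255  120 113  74  28  25  25  23  19  18  21  19  22  26  33  38  38  77 171 177  82  36  95 169 201
257  124 116  87  32  26  23  21  19  21  20  19  25  33  36  38  69 161 195 141  55  43  98 176 208
259  134 118 102  45  24  19  19  20  19  21  24  31  36  37  61 153 199 156  64  40  80 154 198 211
261  148 127 112  67  24  20  19  20  21  22  30  35  38  53 138 197 171  80  40  75 145 187 209 212
263  157 147 123  76  23  20  20  20  22  28  34  38  43 124 194 176  87  40  61 135 184 207
[... 974 characters left out ...]
 118 117 118 117 117 117 117 118 117 117 116
285  170 170 170 170 170 160 131 124 115 104 120 125 125 125 125 125 125 125 125 125 125 124 124 124
287  163 162 161 162 161 153 119 110 109 109 109 110 109 110 110 110 110 109 110 109 109 110 110 110
289  111 108 106  98  91  84  71  70  70  69  69  69  69  69  69  69  69  69  69  69  68  69  69  68
propFL [265. 276.]
propRR [241. 310.]
edgeR [227. 315.]
edgeL [291. 315.]
shF [261. 247.]
prop ctr [252 293] [214 213 215 215 216 217 209 172 172 173 176 176 175 174 174 176 125 138
 143 142 141 143 143] 
 [214 203 117  92  93  94  94  94  94  94 145 171 175 171 171 172 172 175
 176 174 173 146  82 100 141 199 215 215 214 213 214 214 213 212 213 213]
```

Run:
```python
from h import *
import pickle
c=pickle.load(open('w7.pkl','rb')); g=cv2.cvtColor(c['color'],cv2.COLOR_RGB2GRAY).astype(float)
x0,y0=336,252; s=g[y0:268,x0:354]; y,x=np.where(s>0); 
pts=[]; 
for r in range(256,265):
    row=g[r,337:353].copy(); i=row.argmax(); sl=slice(max(i-2,0),i+3); xs=np.arange(337,353)[sl]; pts.append(((xs*row[sl]).sum()/row[sl].sum(),r))
u=np.array([toU(onz(c,p,.106))[:2] for p in pts]); m=u.mean(0); e=np.linalg.svd(u-m)[2][0]; d=np.degrees(np.arctan(e[1]/e[0])); print(m,d,'joint',0.65-np.radians(d))
```

```text
[-11.32222222  35.61777778] -37.190878834448256 joint 1.2991032873713932
```

The knob reads 1.30 rad, the prop stands seated and the guard is up. Handing in.

```bash
python3 -c "
from h import *
print(sign_off())"
```

```text
the job is handed in; nothing more can be done
None
```

I handed the job in at about 21 s of the 72 s allowed: the prop is seated in the hole and let go, the guard is propped up, and the knob is at its stop, measured at about 1.30 rad. `sign_off()` returned no verdict, and the guard angle (about 1.35–1.4 rad) and the prop's hold on it come from forces and pixel profiles rather than a final look.

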